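Tare the balance on an empty beaker

ROBOT

A 6-joint arm with a two-finger parallel gripper is mounted at the origin on a cart in front of the work surface, level with it; the furniture and walls round the work are solid. World frame = base frame: x ahead of the robot, y to its left, z up, the work surface at z = 0. Lengths are in m, angles in degrees, forces in N, time in s.
With the tool pointing down it reaches from about 0.35 to 0.875 m from the base axis. Payload 4.2 kg.
Tool frame: the origin (TCP) lies at the centre of the arm's flange, where the gripper is bolted on; the fingertips stand 182 mm ahead of it and the grasp point (between the pads) lies 164 mm ahead of it (r.nose_length is the distance from the TCP to the fingertips, in m); z points along the fingers, y is the line along which they close (so a half turn about z gives the same grasp; the last joint's range is limited). The gripper opens to 87 mm and grips with 3 to 60 N. Pads are 19 mm wide; open, the fingers measure 117 mm over their backs; the gripper's body (75 mm by 190 mm) begins 51 mm behind the grasp point.
Start: joints at [90.275, 22.042, 0.453, 0, -68.411, -14.817], TCP at [0.157, 0.605, 0.405] pointing down, gripper open.
Joint ranges: [-179.83, 179.83], [-69.29, 118.12], [-61.27, 80.66], [-181.25, 117.63], [-171.15, -9.14], [-177.46, 177.46]. Speed limits (degrees/s): [159.86, 159.86, 180, 180, 180, 180].

INTERFACE

Orientations are given as a 3x3 rotation matrix whose columns are the frame's x, y, z axes.
In Python, from station import r, vision gives the robot as it stands. The module is installed in compiled form; this text tells all that it offers.
- The arm moves only by the shell command python3 -m creep 'ROWS'. ROWS is JSON, a list of rows, each a list of 7 numbers: the opening, from -1 (shut) to 1 (fully open), then the shift along the tool's x, y, z in mm, then the turn, a rotation vector about the tool's x, y, z in degrees. A call has 1 to 8 rows; each row is the pose to reach, as a shift and turn from the pose commanded when the call began, along the tool's axes at that moment; what a row does not reach only later rows make up. A row lasts 1/12 s, in which the tool goes at most 41.7 mm and 7.16 degrees, less where a joint would pass 70% of its speed; a pose out of reach is approached as far as the arm can. A call with a gripper value outside its range is refused whole. The fingers move at their own pace and stop on an object; the grip force is fixed at half the most. Time passes only in rows, so rows that repeat a pose let the fingers close. It gives the time, the measured TCP pose, the force, the opening and the grip force at its end, in the units of the state.
- r.sense(): the state, without advancing time (a new reading comes with each control period).
- vision.capture(name): name is "scene" or "top"; returns (picture, depth): 384x512x3 uint8, red, green, blue; 384x512 float32, m along the optical axis (not along the pixel's ray), 0 where there is no reading.
- vision.camera_model(name): a dict with "vertical_fov" (degrees; the focal length in pixels is half the picture's height over the tangent of half this angle, whatever the lens; pixels are square), "cx", "cy" (the principal point, pixels), "distortion" ([k1, k2, p1, p2, k3] as OpenCV has them; the pictures are not rectified), "extrinsics" (4x4, takes a point from camera to world coordinates). Camera axes: x right, y down, z forward; pixel columns grow to the right and rows downward; lengths in m; the calibration is good to about 2 mm. A picture is of the moment at which its call begins. camera_model takes no time and is no camera call.
- r.finish_job(): hands the job in; it is judged then, once.
Trained networks look in the newest picture that a camera, given by its name, has taken for a name from the list of things; names that differ only in an ending like _2 or _b are one class to them, and where a whole thing is asked for, a point or a joint stands for the part that bears it (a point fixed in the world has none). Each returns a list of dicts, best first, with "conf" (0 to 1); they miss things now and then, are a little off and sometimes report something else, mostly with a low value. They report only what shows in the picture. A call takes as long as a camera call. They do not tell look-alikes from the thing itself.
- vision.find_in(camera, thing): "uv" ([column, row] in pixels, amid what is visible of it).
- vision.cut_out(camera, thing): "region" (384x512 bool, what is visible of it) and "uv" ([column, row] in pixels, amid what is visible of it).
The state is a dict: "time_s": time; "joints": joint angles; "joint_velocities": joint speeds; "effort": joint torques, N m; "tcp_pos": TCP position; "ee_rot": TCP orientation; "wrist_force": force on the tool from outside, world axes, zero at the start; "moment": the same for the moment, N m; "gripper_width": opening from 0.0 (shut) to 1.0 (fully open); "gripper_force": force on a finger pad.
Only numpy, scipy, OpenCV 4.12 (cv2) and the standard library are available. Lean on these libraries where they do the work, as an engineer would, in place of code of your own. Each camera call takes 0.05 s, during which the arm holds its last target. There are 200 camera calls.

TASK

Make the balance ready for weighing into the beaker: slide its cover back, take out the black-lidded jar left on the pan and stand it upright on the desk, then set the empty beaker gently in the middle of the pan and slide the cover fully shut. With the cover shut, push the wide tare key all the way down and let it come back up; leave the small round key alone and do not knock or shift the other things on the desk.

Things in the scene. Friction and masses are not known exactly. Their poses are not given: they have to be found in the camera images.
- balance: White balance, fixed. Origin on the desk under the middle of the pan; x from its front (keys) to its back, y to its left (its frame, mm: x -155..189, y -96..96). Console x -155..-79, top z 48. Behind it the glass chamber: inside x -75..75, y -81..81, panes up to z 107, side rails (y 87..96) up to z 114. Solid rear housing x 78..190, up to z 104, over which the cover slides.
- pan_center (a point): Middle of the top face of the round steel pan (110 mm across), 42 mm above the desk. The pan is sprung: it sinks about 0.25 mm per newton and reaches its overload stop after 3 mm.
- pan (a joint): How far the pan has sunk (m), 0 to 0.003; about 0.0004 with the jar or 0.0003 with the beaker on it.
- cover (a joint): Sliding glass cover of the chamber (172 mm wide, 158 mm long, underside at z 108 mm, top at z 113 mm): 0 shut, 0.13 m slid fully back along the balance's +x; stays where it is left, takes 1.5 to 3 N. Fully back, the chamber is open from its front pane to x = +51 mm. It starts between 0 and 0.03.
- cover_grip (a point): Middle of the upright grip block on top of the cover: 14 mm thick along the balance's x, 64 mm long along y, 24 mm high (z 113..137 mm). With the cover shut it lies at x = -55 mm in the balance's frame and moves with the cover. It can be pushed from either side or pinched from above.
- tare_key (a joint): The wide tare key: 0 up, grows as it is pressed, 0.006 m fully down. Springs back; 1.2 N starts it, 4.8 N holds it fully down.
- tare_top (a point): Middle of the top of the tare key, a grey oblong key 22 mm (x) by 50 mm (y) on the right of the front console, at x = -120, y = -61 mm in the balance's frame, 58 mm above the desk when up. It goes straight down.
- power_key (a joint): The small round on/off key at the left of the console: 0 up, 0.004 m fully down. Leave it alone.
- power_top (a point): Middle of the top of the small round key (18 mm across), at x = -120, y = +77 mm in the balance's frame, 53 mm above the desk.
- jar: Powder jar with a black screw lid, 48 mm across, 60 mm high (lid is the top 14 mm), 0.07 to 0.14 kg; starts on the pan, up to 15 mm off its middle in x and y. Origin at the centre of its underside, z up.
- beaker: Small clear empty beaker, 46 mm across, 59 mm high, about 0.06 kg, standing on the desk among the bottles. Origin at the centre of its underside, z up.
- amber_bottle: Bystander: brown bottle, white cap, 56 mm across, 118 mm high. Origin at the centre of its underside.
- clear_bottle: Bystander: clear bottle with a screw cap, 58 mm across, 110 mm high. Origin at the centre of its underside.
- cylinder: Bystander: measuring cylinder, 133 mm high, tube 23 mm across on a hexagonal foot 48 x 56 mm. Origin at the centre of its underside.
- reagent_pot: Bystander: low white screw-lidded pot, 60 mm across, 40 mm high. Origin at the centre of its underside.
- mouse: Bystander: black computer mouse, 124 mm (x) by 60 mm, 37 mm high, lying on a thin mouse mat (2 mm thick, fixed, x 0.346..0.536 m, y -0.240..-0.018 m of the desk). Origin at the middle of its underside.
- carton: Bystander: small carton lying down, 30 mm (x) by 80 mm (y), 28 mm high, in front of the monitor's foot (which begins at x = 0.665 m and is 11 mm high; the screen stands behind x = 0.77 m). Origin at the centre of its underside.
Things that resemble listed ones, but are neither listed nor needed, are in the scene too. Leave any blue look-alike of the beaker alone.

How it is judged:
By the outcome, as a careful person would: the job done as asked, in the order asked, and still so for the second after the job is handed in, with the robot touching nothing.
It also fails if it takes over 72 s, if anything falls off the work surface, if the arm or the gripper's body presses on something with over 40 N, if the wrist force passes 120 N, or if a joint passes its speed limit or range.

## Working session

There is one attempt and no reset: what is moved stays moved. The work goes in short steps, Python scripts to look and compute and a shell command to move; the robot and the scene stay as the last step left them, time stands still between calls to the robot, and variables do not carry over. Pictures are saved under pics/ and viewed, at most 14 in all, crops included, and the job is handed in when it is done.

```bash
mkdir -p pics; cat > h.py <<'E'
import numpy as np, cv2
from station import r, vision
def K(c):
    m=vision.camera_model(c); f=192/np.tan(np.radians(m["vertical_fov"]/2))
    return np.array([[f,0,m["cx"]],[0,f,m["cy"]],[0,0,1]]),np.array(m["distortion"],float),np.array(m["extrinsics"])
def ray(c,uv):
    k,d,E=K(c); p=cv2.undistortPoints(np.array([[uv]],float),k,d)[0,0]
    return E[:3,3],E[:3,:3]@np.array([p[0],p[1],1])
def at_z(c,uv,z):
    o,v=ray(c,uv); return o+v*(z-o[2])/v[2]
def tri(c1,u1,c2,u2):
    o1,v1=ray(c1,u1);o2,v2=ray(c2,u2)
    s=np.linalg.lstsq(np.c_[v1,-v2],o2-o1,rcond=None)[0]
    a,b=o1+s[0]*v1,o2+s[1]*v2
    return (a+b)/2,np.linalg.norm(a-b)
def proj(c,P):
    k,d,E=K(c); T=np.linalg.inv(E)
    return cv2.projectPoints(np.atleast_2d(np.array(P,float)),cv2.Rodrigues(T[:3,:3])[0],T[:3,3],k,d)[0][:,0]
def cloud(c,depth,mask=None):
    k,d,E=K(c); v,u=np.nonzero((depth>0)&(mask if mask is not None else True))
    p=cv2.undistortPoints(np.c_[u,v].astype(float)[:,None],k,d)[:,0]; z=depth[v,u]
    return np.c_[p[:,0]*z,p[:,1]*z,z]@E[:3,:3].T+E[:3,3]
def save(n,img,box=None,s=1):
    if box: img=img[box[1]:box[3],box[0]:box[2]]
    cv2.imwrite("pics/"+n,cv2.resize(img[...,::-1],None,fx=s,fy=s,interpolation=cv2.INTER_CUBIC))
E
cat > a.py <<'E'
from h import *
np.set_printoptions(precision=4,suppress=True)
I={}
for c in("scene","top"):
    I[c],D=vision.capture(c); np.save(c+"_d.npy",D); np.save(c+"_i.npy",I[c])
    print(c,K(c)[2].round(3).tolist(), K(c)[0][0,0])
    for t in("balance","pan_center","cover_grip","tare_top","power_top","jar","beaker","amber_bottle","clear_bottle","cylinder","reagent_pot","mouse","carton"):
        try: L=vision.find_in(c,t)
        except Exception as e: print(t,e); continue
        print(t,[(np.round(o["uv"]).tolist(),round(o["conf"],2)) for o in L[:4]])
a=np.vstack([I["scene"],I["top"]]); save("a.png",I["scene"],None,1.5); save("b.png",I["top"],None,1.5)
print(r.sense())
E
python3 a.py
```

```text
scene [[0.784, -0.445, 0.431, -0.006], [-0.62, -0.545, 0.565, -0.628], [-0.017, -0.711, -0.703, 0.996], [0.0, 0.0, 0.0, 1.0]] 389.8659706064265
balance [([212.0, 172.0], 0.61)]
pan_center [([210.0, 171.0], 0.77)]
cover_grip [([209.0, 158.0], 0.9), ([302.0, 216.0], 0.62)]
tare_top []
power_top []
jar []
beaker [([265.0, 214.0], 0.53), ([241.0, 142.0], 0.51), ([322.0, 237.0], 0.38)]
amber_bottle [([243.0, 224.0], 0.95)]
clear_bottle [([299.0, 220.0], 0.63)]
cylinder [([344.0, 257.0], 0.54)]
reagent_pot [([321.0, 237.0], 0.63)]
mouse [([263.0, 274.0], 0.76), ([210.0, 171.0], 0.52)]
carton [([276.0, 199.0], 0.66), ([206.0, 158.0], 0.29)]
top [[-0.014, -0.991, 0.131, 0.413], [-1.0, 0.014, -0.005, 0.114], [0.003, -0.131, -0.991, 1.142], [0.0, 0.0, 0.0, 1.0]] 348.2271788256487
balance [([169.0, 209.0], 0.74), ([176.0, 212.0], 0.62), ([322.0, 242.0], 0.17)]
pan_center [([176.0, 209.0], 0.89), ([299.0, 177.0], 0.59), ([170.0, 205.0], 0.48)]
cover_grip [([170.0, 208.0], 0.83)]
tare_top [([225.0, 192.0], 0.56)]
power_top [([170.0, 205.0], 0.41)]
jar [([319.0, 241.0], 0.26)]
beaker [([152.0, 155
[... 193 characters left out ...]
93.0], 0.5)]
mouse [([318.0, 244.0], 0.79)]
carton [([274.0, 230.0], 0.71), ([257.0, 175.0], 0.62), ([353.0, 176.0], 0.43)]
{'time_s': 1.4, 'joints': array([ 90.2741,  22.0428,   0.4515,   0.0007, -68.41  , -14.8159]), 'joint_velocities': array([ 0.0009, -0.02  ,  0.0191,  0.0641, -0.0061,  0.0395]), 'effort': array([ -0.    , -39.0472,  18.7618,   4.2246,   0.0155,  -0.    ]), 'tcp_pos': array([0.1569, 0.605 , 0.4047]), 'ee_rot': array([[ 0.968 , -0.2511,  0.    ],
       [-0.2511, -0.968 , -0.    ],
       [ 0.    ,  0.    , -1.    ]]), 'wrist_force': array([ 0.3588,  0.5327, -0.436 ]), 'moment': array([ 0.0045,  0.0399, -0.0615]), 'gripper_force': 0.0, 'gripper_width': 1.0000587251560749}
```

View pics/a.png

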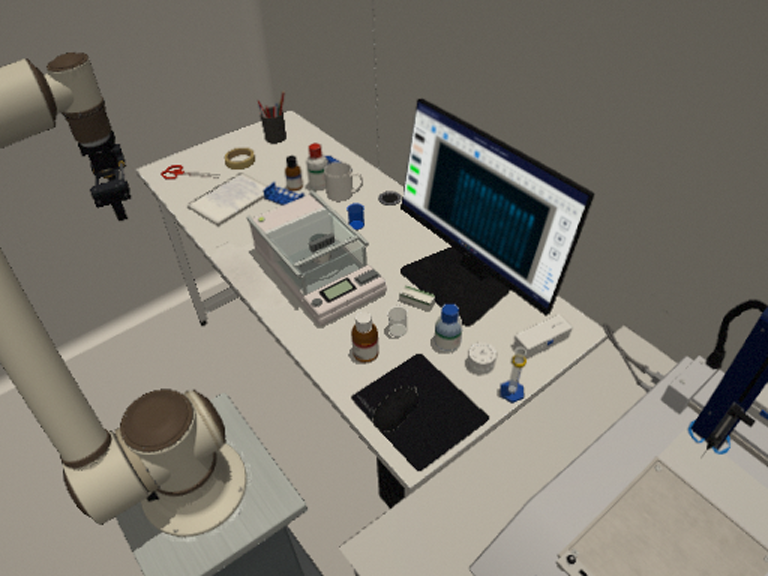

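View pics/b.png

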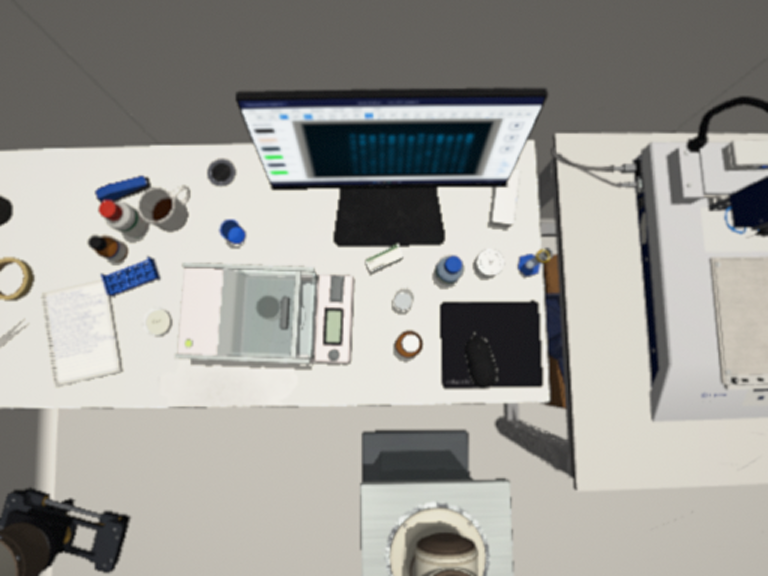

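Scene (zoomed px): balance at (310,255), with the jar's black lid at (322,241). Clear beaker at (397,320), blue look-alike at (356,214), amber bottle (365,340). In the top view the beaker is at (402,300), the look-alike at (233,232) and the grip block at (285,312). The clear beaker among the bottles fits the description; the blue cup behind the balance does not.

```bash
cat > b.py <<'E'
from h import *
np.set_printoptions(precision=4,suppress=True)
I={c:np.load(c+"_i.npy") for c in("scene","top")};D={c:np.load(c+"_d.npy") for c in("scene","top")}
t=cv2.resize(I["top"][150:280,110:310],(800,520),interpolation=cv2.INTER_CUBIC)
s=cv2.resize(I["scene"][115:245,160:360],(800,520),interpolation=cv2.INTER_CUBIC)
save("c.png",t); save("d.png",s)
P=cloud("top",D["top"]); 
Z=P[:,2]; q=P[(abs(P[:,0]-.45)<.25)&(P[:,1]>-.2)&(P[:,1]<.6)]
print("hist",np.histogram(q[:,2],np.arange(-.01,.16,.01)))
for lo,hi,y0,y1 in((.04,.056,.15,.30),(.096,.112,.3,.6),(.118,.145,.2,.5)):
    m=(q[:,2]>lo)&(q[:,2]<hi)&(q[:,1]>y0)&(q[:,1]<y1); a=q[m]
    if len(a)>5: print(lo,len(a),"z",np.median(a[:,2]),cv2.minAreaRect(a[:,:2].astype(np.float32)),a[:,:2].min(0),a[:,:2].max(0))
def cyl(x,y,R,h,z0=0):
    th=np.linspace(0,2*np.pi,40); c=np.c_[x+R*np.cos(th),y+R*np.sin(th)]
    return np.r_[np.c_[c,0*th+z0],np.c_[c,0*th+z0+h]]
def cen(c,p):
    h=cv2.convexHull(proj(c,p).astype(np.float32))[:,0]; M=cv2.moments(h); return np.array([M["m10"],M["m01"]])/M["m00"]
from scipy.optimize import least_squares
for th,R,h in(("beaker",.023,.059),("amber_bottle",.028,.118),("clear_bottle",.029,.11),("reagent_pot",.03,.04),("cylinder",.024,.133),("carton",.03,.028),("mouse",.03,.037)):
    out={}
    for c in("scene","top"):
        L=vision.cut_out(c,th)
        for o in L[:3]:
            rg=o["region"]; v,u=np.nonzero(rg); print(th,c,round(o["conf"],2),rg.sum(),"uv",np.round(o["uv"],1),"box",u.min(),u.max(),v.min(),v.max())
            ct=np.array([u.mean(),v.mean()]); f=least_squares(lambda p:cen(c,cyl(p[0],p[1],R,h))-ct,[.45,.1]); print("   xy",f.x)
E
python3 b.py
```

```text
hist (array([10870,  7663,   772,   543,   856,  1069,   544,    88,   194,
         124,   194,  2075,  3087,    15,   107,     0]), array([-0.01,  0.  ,  0.01,  0.02,  0.03,  0.04,  0.05,  0.06,  0.07,
        0.08,  0.09,  0.1 ,  0.11,  0.12,  0.13,  0.14,  0.15]))
0.04 1327 z 0.047777705457406006 ((0.5015212297439575, 0.22839967906475067), (0.11203290522098541, 0.18601547181606293), 87.00244140625) [0.4084 0.171 ] [0.5929 0.2859]
0.096 2959 z 0.10663643031053183 ((0.5102658867835999, 0.4054637849330902), (0.21746399998664856, 0.19287516176700592), 87.22411346435547) [0.4102 0.3001] [0.6105 0.5182]
0.118 124 z 0.13502629292686275 ((0.5016112923622131, 0.2894763946533203), (0.031254298985004425, 0.14209546148777008), 87.9894790649414) [0.4304 0.2714] [0.5721 0.3043]
beaker scene 0.56 236 uv [267.5 211.2] box 259 271 204 224
   xy [0.5403 0.06  ]
beaker scene 0.52 159 uv [237.7 143.5] box 232 242 136 152
   xy [0.6957 0.4325]
beaker top 0.68 160 uv [267.6 199.9] box 262 276 192 206
   xy [0.5393 0.0605]
beaker top 0.62 64 uv [225.  192.4] box 222 226 186 199
   xy [0.5623 0.2036]
be
[... 558 characters left out ...]
x 312 330 228 249
   xy [ 0.6177 -0.1293]
reagent_pot top 0.74 260 uv [327.1 175.1] box 317 335 166 183
   xy [ 0.6184 -0.1283]
cylinder scene 0.89 321 uv [345.7 258.3] box 333 349 233 267
   xy [ 0.5974 -0.2329]
cylinder top 0.68 264 uv [353.8 176.7] box 345 367 165 184
   xy [ 0.6082 -0.2091]
carton scene 0.81 262 uv [276.  196.8] box 266 289 191 206
   xy [0.6313 0.1007]
carton scene 0.24 341 uv [319.  237.8] box 312 330 229 249
   xy [ 0.488  -0.0811]
carton top 0.47 283 uv [257.4 174.1] box 243 268 163 182
   xy [0.6299 0.1009]
mouse scene 0.57 550 uv [262.8 274.3] box 249 278 258 286
   xy [ 0.3964 -0.1107]
mouse top 0.96 565 uv [319.6 241.2] box 310 331 224 259
   xy [ 0.4017 -0.1019]
```

View pics/c.png

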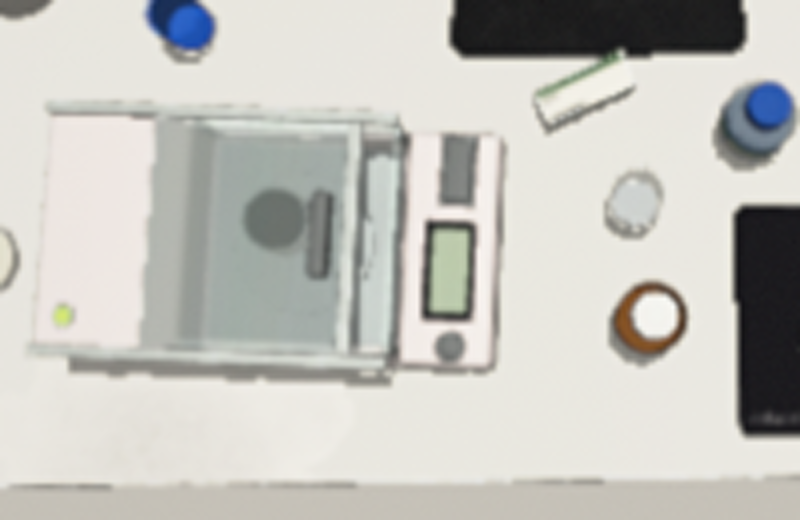

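View pics/d.png

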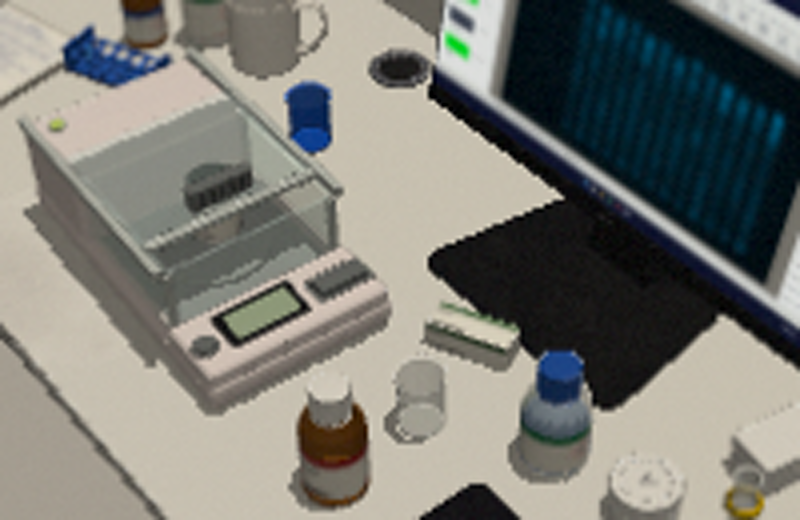

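Crops: both show the clear beaker standing upright, top view crop (634,203), scene crop (418,400). It is the only clear cup; the other is blue at top crop (182,25), so leave that one. The grip block is at top crop (320,232), the jar lid (275,218), the tare key (457,170) and the round key (450,346).

```bash
cat > c.py <<'E'
from h import *
from scipy.optimize import least_squares
np.set_printoptions(precision=4,suppress=True)
D=np.load("top_d.npy")
kp=[("top",(224.25,192.5),(-.12,-.061,.058)),("top",(222.5,236.5),(-.12,.077,.053)),("top",(122,176.2),(.189,-.096,.114)),("top",(117.5,238),(.189,.096,.114)),
("scene",(245,184.2),(-.12,-.061,.058)),("scene",(211.5,201.5),(-.12,.077,.053)),("scene",(165.5,145),(.189,.096,.114)),("scene",(208,128),(.189,-.096,.114))]
def W(p,P):
    c,s=np.cos(p[2]),np.sin(p[2]); P=np.array(P); return np.array([p[0]+c*P[0]-s*P[1],p[1]+s*P[0]+c*P[1],P[2]])
res=lambda p:np.concatenate([proj(c,W(p,P))[0]-np.array(uv) for c,uv,P in kp])
f=least_squares(res,[.5,.33,1.52],loss="soft_l1"); print(f.x,np.degrees(f.x[2])); print(f.fun.reshape(-1,2))
p=f.x
q=cloud("top",D); c,s=np.cos(p[2]),np.sin(p[2]); L=np.c_[(q[:,:2]-p[:2])@np.array([[c,-s],[s,c]]),q[:,2]]
b=L[(L[:,2]>.03)&(abs(L[:,1])<.11)&(L[:,0]>-.18)&(L[:,0]<.21)]
print("extents 2/98%",np.percentile(b[:,0],[0.2,1,99,99.8]),np.percentile(b[:,1],[.2,1,99,99.8]))
g=L[(L[:,2]>.128)&(L[:,2]<.145)&(abs(L[:,1])<.08)&(abs(L[:,0])<.09)]; print("grip local",len(g),np.percentile(g,[2,50,98],axis=0))
h=L[(L[:,2]>.03)&(L[:,0]<-.08)&(L[:,0]>-.18)&(abs(L[:,1])<.11)]; print("console",np.percentile(h,[1,99],axis=0))
h=L[(L[:,2]>.09)&(L[:,0]>.1)&(L[:,0]<.2)&(abs(L[:,1])<.12)]; print("rear",np.percentile(h,[1,99],axis=0))
def loc(P): d=np.array(P[:2])-p[:2]; return np.array([c*d[0]+s*d[1],-s*d[0]+c*d[1]])
G=at_z("top",(190,208),.137); J=at_z("top",(178.75,204.5),.1016)
print("grip",G,loc(G)," jar",J,loc(J), "pan",W(p,(0,0,.042)),"tare",W(p,(-.12,-.061,.058)))
print("beaker local",loc((.54,.0603)))
np.save("bal.npy",p)
E
python3 c.py
```

```text
[0.5054 0.3198 1.522 ] 87.20543577738519
[[ 1.3352 -0.2455]
 [ 1.2219 -0.0231]
 [ 0.5123 -1.4781]
 [-0.3053  0.8253]
 [-0.2341 -0.8024]
 [-0.4071 -0.3918]
 [-1.9052 -0.6365]
 [-0.2332 -1.7262]]
extents 2/98% [-0.1473 -0.1447  0.19    0.1933] [-0.0963 -0.094   0.0931  0.0952]
grip local 109 [[-0.0288 -0.0301  0.13  ]
 [-0.0228 -0.0007  0.1353]
 [-0.0152  0.0308  0.1383]]
console [[-0.1474 -0.0913  0.0328]
 [-0.0806  0.091   0.0595]]
rear [[ 0.1007 -0.095   0.0981]
 [ 0.1931  0.0931  0.1155]]
grip [0.5051 0.2943 0.137 ] [-0.0255 -0.0009]  jar [0.5194 0.3347 0.1016] [ 0.0155 -0.0132] pan [0.5054 0.3198 0.042 ] tare [0.5605 0.197  0.058 ]
beaker local [-0.2575 -0.0472]
```

```bash
cat > go.py <<'E'
# prints tool-frame shift (mm) and turn (deg) to a tool-down target: python3 go.py x y z_tip yaw_of_tool_y
import sys,numpy as np
from scipy.spatial.transform import Rotation as R
from station import r
x,y,z,yaw=map(float,sys.argv[1:5]); s=r.sense(); a=np.radians(yaw)
ty=np.array([np.cos(a),np.sin(a),0]); tz=np.array([0,0,-1.]); T=np.c_[np.cross(ty,tz),ty,tz]; E=s["ee_rot"]
print("shift",(E.T@(np.array([x,y,z+r.nose_length])-s["tcp_pos"])*1000).round(1),"turn",R.from_matrix(E.T@T).as_rotvec(degrees=True).round(1),"t",round(s["time_s"],2),"tip",(s["tcp_pos"]-[0,0,r.nose_length]).round(4),"yaw",np.degrees(np.arctan2(E[1,1],E[0,1])).round(1),"F",s["wrist_force"].round(1),"w",round(s["gripper_width"],3),"j",s["joints"].round())
E
python3 go.py .505 .2955 .20 -92.8
python3 - <<'E'
from h import *
I=np.load("top_i.npy"); print([ (v,at_z("top",(235,v),0).round(3)) for v in (255,262,268,272)], [I[v,235].tolist() for v in (255,262,268,272)], at_z("top",(268,233),0))
E
```

```text
shift [414.6 212.1  22.6] turn [ -0.   -0.  -11.7] t 2.1 tip [0.1569 0.605  0.2226] yaw -104.5 F [-0.3  0.   0.4] w 1.001 j [ 90.  22.   0.   0. -68. -15.]
[(255, array([0.363, 0.172, 0.   ])), (262, array([0.341, 0.172, 0.   ])), (268, array([0.322, 0.172, 0.   ])), (272, array([0.309, 0.172, 0.   ]))] [[234, 232, 224], [233, 231, 223], [232, 231, 224], [197, 192, 183]] [0.43241674 0.0636188  0.        ]
```

```bash
python3 -m creep '[[1,40,20,0,0,0,0],[1,80,40,0,0,0,0],[1,120,60,0,0,0,0],[1,155,80,0,0,0,0],[1,190,98,0,0,0,0],[1,225,115,0,0,0,0],[1,260,133,0,0,0,0],[1,290,148,0,0,0,0]]'; python3 go.py .505 .2955 .20 -92.8
```

```text
time_s: 2.77
tcp_pos: [0.402, 0.3868, 0.4051]
ee_rot: [[0.968, -0.252, 0.0], [-0.252, -0.968, 0.0], [0.0, -0.0, -1.0]]
wrist_force: [0.3, 1.7, 0.6]
gripper_width: 0.997
gripper_force: 0.0
shift [122.7  62.4  22.9] turn [ -0.   -0.  -11.8] t 2.77 tip [0.402  0.3868 0.2229] yaw -104.6 F [0.3 1.7 0.6] w 0.997 j [ 61.  15.  -9.   0. -65.  15.]
```

```bash
python3 -m creep '[[1,40,21,5,0,0,-4],[1,80,42,14,0,0,-8],[1,110,57,23,0,0,-11.7],[1,124,63.5,23,0,0,-11.7],[1,124,63.5,40,0,0,-11.7],[1,124,63.5,60,0,0,-11.7],[1,124,63.5,60,0,0,-11.7],[1,124,63.5,60,0,0,-11.7]]'; python3 go.py .505 .2955 .119 -92.8
python3 - <<'E'
from h import *
i,d=vision.capture("top"); save("e.png",i,(150,150,290,270),4)
print(vision.find_in("top","cover_grip")[:2])
E
```

```text
time_s: 3.43
tcp_pos: [0.5045, 0.2961, 0.3441]
ee_rot: [[0.999, -0.05, -0.002], [-0.05, -0.999, -0.002], [-0.001, 0.002, -1.0]]
wrist_force: [0.1, -0.1, 1.1]
gripper_width: 1.002
gripper_force: 0.0
shift [ 0.6  0.5 42.9] turn [ 0.1  0.1 -0. ] t 3.43 tip [0.5045 0.2961 0.1619] yaw -92.8 F [ 0.1 -0.1  1.1] w 1.002 j [ 46.  21. -10.   0. -59.  41.]
[{'uv': [183.0, 225.5], 'conf': 0.88}]
```

View pics/e.png

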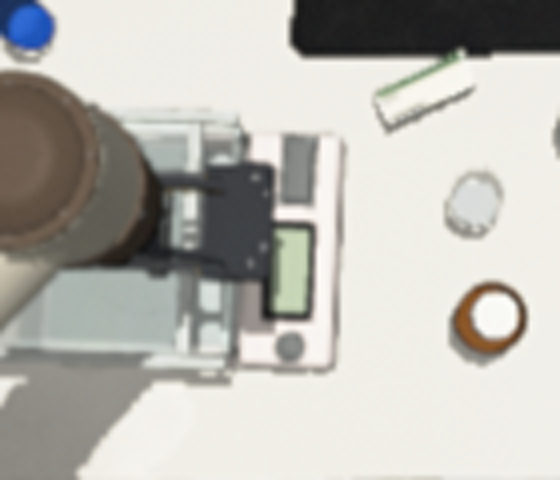

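```bash
python3 -m creep '[[1,0,0,12,0,0,0],[1,0,0,25,0,0,0],[1,0,0,35,0,0,0],[1,0,0,41,0,0,0],[0.3,0,0,41,0,0,0],[-0.3,0,0,41,0,0,0],[-1,0,0,41,0,0,0],[-1,0,0,41,0,0,0]]'; python3 -m creep '[[-1,0,0,0,0,0,0],[-1,0,0,0,0,0,0],[-1,0,0,0,0,0,0],[-1,0,0,0,0,0,0]]'; python3 go.py .505 .2955 .119 -92.8
```

```text
time_s: 4.2
tcp_pos: [0.5047, 0.2965, 0.3046]
ee_rot: [[0.999, -0.049, 0.001], [-0.049, -0.999, 0.001], [0.001, -0.001, -1.0]]
wrist_force: [0.2, -0.0, -0.4]
gripper_width: 0.784
gripper_force: 0.0
time_s: 4.53
tcp_pos: [0.5045, 0.2963, 0.3039]
ee_rot: [[0.999, -0.05, 0.0], [-0.05, -0.999, 0.0], [0.0, -0.0, -1.0]]
wrist_force: [-0.1, 0.3, -0.3]
gripper_width: 0.48
gripper_force: 0.0
shift [0.5 0.7 2.7] turn [-0. -0. -0.] t 4.53 tip [0.5045 0.2963 0.1217] yaw -92.8 F [-0.1  0.3 -0.3] w 0.48 j [ 46.  23. -13.   0. -53.  41.]
```

```bash
python3 -m creep '[[-1,0,0,0,0,0,0],[-1,0,0,0,0,0,0],[-1,0,0,0,0,0,0],[-1,0,0,0,0,0,0],[-1,0,0,0,0,0,0],[-1,0,0,0,0,0,0]]'
```

```text
time_s: 5.03
tcp_pos: [0.5045, 0.2965, 0.3037]
ee_rot: [[0.999, -0.05, 0.0], [-0.05, -0.999, 0.0], [0.0, -0.0, -1.0]]
wrist_force: [-0.1, -0.0, -0.6]
gripper_width: 0.154
gripper_force: 30.0
```

```bash
python3 -m creep '[[-1,0,-8,0,0,0,0],[-1,0,-22,0,0,0,0],[-1,0,-38,0,0,0,0],[-1,0,-54,0,0,0,0],[-1,0,-70,0,0,0,0],[-1,0,-84,0,0,0,0],[-1,0,-94,0,0,0,0],[-1,0,-98,0,0,0,0]]'; python3 -m creep '[[-1,0,-1,0,0,0,0],[-1,0,-2,0,0,0,0],[-1,0,-2,0,0,0,0]]';python3 -m creep '[[-1,0,-1,0,0,0,0],[-1,0,-2,0,0,0,0],[-1,0,-2,0,0,0,0]]'
```

```text
time_s: 5.7
tcp_pos: [0.5095, 0.3965, 0.3037]
ee_rot: [[0.999, -0.048, 0.001], [-0.048, -0.999, 0.001], [0.001, -0.001, -1.0]]
wrist_force: [2.5, -1.5, 1.0]
gripper_width: 0.158
gripper_force: 30.0
time_s: 5.95
tcp_pos: [0.5096, 0.3964, 0.3038]
ee_rot: [[0.999, -0.05, 0.001], [-0.05, -0.999, 0.002], [0.001, -0.002, -1.0]]
wrist_force: [1.8, 0.6, -1.3]
gripper_width: 0.161
gripper_force: 30.0
time_s: 6.2
tcp_pos: [0.5097, 0.3976, 0.3038]
ee_rot: [[0.999, -0.05, -0.0], [-0.05, -0.999, -0.001], [-0.0, 0.001, -1.0]]
wrist_force: [2.5, -1.8, -1.0]
gripper_width: 0.154
gripper_force: 30.0
```

```bash
python3 -m creep '[[-1,0,-1,0,0,0,0],[-1,0,-2,0,0,0,0],[-1,0,-3,0,0,0,0],[-1,0,-3,0,0,0,0]]';python3 -m creep '[[-1,0,-1,0,0,0,0],[-1,0,-2,0,0,0,0],[-1,0,-3,0,0,0,0],[-1,0,-3,0,0,0,0]]'
```

```text
time_s: 6.53
tcp_pos: [0.5099, 0.401, 0.3038]
ee_rot: [[0.999, -0.05, 0.0], [-0.05, -0.999, -0.001], [0.0, 0.001, -1.0]]
wrist_force: [3.3, -2.3, -0.4]
gripper_width: 0.159
gripper_force: 30.0
time_s: 6.87
tcp_pos: [0.5102, 0.4021, 0.3037]
ee_rot: [[0.999, -0.05, -0.002], [-0.05, -0.999, -0.006], [-0.002, 0.006, -1.0]]
wrist_force: [4.1, -9.6, 2.1]
gripper_width: 0.162
gripper_force: 30.0
```

```bash
python3 -m creep '[[-0.6,0,3,0,0,0,0],[-0.4,0,3,0,0,0,0],[-0.2,0,3,0,0,0,0],[0,0,3,0,0,0,0],[0,0,3,-10,0,0,0],[0.5,0,3,-30,0,0,0],[1,0,3,-60,0,0,0],[1,0,3,-80,0,0,0]]'; python3 -m creep '[[1,0,0,0,0,0,7],[1,0,0,0,0,0,14],[1,0,0,0,0,0,21],[1,0,0,0,0,0,28],[1,0,0,0,0,0,35],[1,0,0,0,0,0,42],[1,0,0,0,0,0,49],[1,0,0,0,0,0,56]]'; python3 - <<'E'
from h import *
I={}
for c in("scene","top"):
    I[c],d=vision.capture(c)
    for t in("jar","cover_grip"): print(c,t,[(np.round(o["uv"],1),round(o["conf"],2)) for o in vision.find_in(c,t)[:3]])
a=cv2.resize(I["scene"][110:230,150:290],(560,480),interpolation=2);b=cv2.resize(I["top"][170:255,110:240],(560,366),interpolation=2)
cv2.imwrite("pics/f.png",cv2.resize(np.vstack([a,b])[...,::-1],None,fx=.7,fy=.7))
E
python3 go.py .5205 .338 .125 177.2
```

```text
time_s: 7.53
tcp_pos: [0.5098, 0.4017, 0.3869]
ee_rot: [[0.999, -0.049, 0.002], [-0.049, -0.999, 0.002], [0.002, -0.002, -1.0]]
wrist_force: [0.1, 0.5, 1.3]
gripper_width: 0.638
gripper_force: 0.0
time_s: 8.2
tcp_pos: [0.5095, 0.4016, 0.3846]
ee_rot: [[0.513, -0.859, 0.001], [-0.859, -0.513, 0.001], [-0.001, -0.001, -1.0]]
wrist_force: [0.1, -0.3, 0.5]
gripper_width: 0.994
gripper_force: 0.0
scene jar [(array([206.1, 175.4]), 0.66), (array([211.4, 166. ]), 0.55)]
scene cover_grip [(array([196.2, 145.2]), 0.56), (array([320.9, 237.2]), 0.52)]
top jar [(array([179.1, 204.5]), 0.62)]
top cover_grip [(array([142.3, 215.1]), 0.85)]
shift [59.8 23.7 76.9] turn [-0.   0.  34.1] t 8.5 tip [0.5097 0.4013 0.2019] yaw -148.7 F [-0.4  0.5  0.5] w 0.997 j [ 52.  25.   2.  -0. -67. -21.]
```

View pics/f.png

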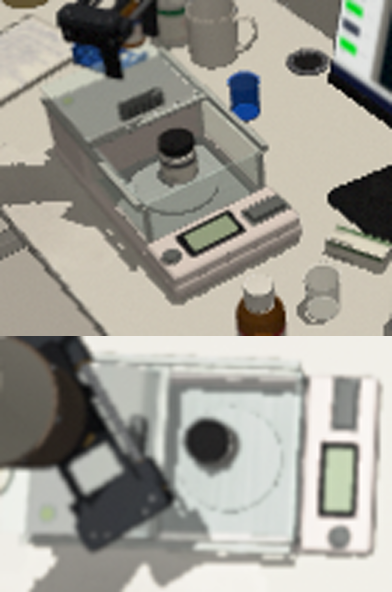

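The cover is fully back. The lid is visible at top (180,204.5) and scene (213,159), with the pan ring around it.

```bash
python3 - <<'E'
from h import *
print("lid top-cam",at_z("top",(180,204.5),.1016),at_z("top",(179.1,204.5),.095),"scene",at_z("scene",(213.2,158.5),.096),"tri",tri("top",(180,204.5),"scene",(213.2,158.5)))
i=vision.capture("top")[0]; 
print("pan", at_z("top",(186.3,210.5),.042),[ (c,at_z(c,o["uv"],.042)) for c in("top","scene") for o in vision.find_in(c,"pan_center")[:1]])
E
```

```text
lid top-cam [0.51931327 0.3308906  0.1016    ] [0.52002332 0.33499556 0.095     ] scene [0.52782567 0.34225057 0.096     ] tri (array([0.51940694, 0.32891933, 0.10880936]), np.float64(0.0019092744537412582))
pan [0.50603089 0.32300989 0.042     ] [('top', array([0.50628305, 0.31792741, 0.042     ])), ('scene', array([0.51327705, 0.36597791, 0.042     ]))]
```

```bash
python3 -m creep '[[1,15,6,0,0,0,7],[1,35,14,0,0,0,14],[1,50,20,0,0,0,21],[1,61.5,24.7,0,0,0,28],[1,61.5,24.7,10,0,0,34.1],[1,61.5,24.7,30,0,0,34.1],[1,61.5,24.7,45,0,0,34.1],[1,61.5,24.7,45,0,0,34.1]]'; python3 go.py .5205 .336 .066 177.2
```

```text
time_s: 9.32
tcp_pos: [0.5197, 0.335, 0.3353]
ee_rot: [[-0.052, -0.999, -0.006], [-0.999, 0.052, -0.004], [0.004, 0.005, -1.0]]
wrist_force: [-0.3, -0.8, -0.5]
gripper_width: 1.001
gripper_force: 0.0
shift [-1.5 -1.2 87.1] turn [ 0.3 -0.3 -0.2] t 9.32 tip [0.5197 0.335  0.1531] yaw 177.0 F [-0.3 -0.8 -0.5] w 1.001 j [ 48.  25.  -6.  -0. -60. -51.]
```

```bash
python3 -m creep '[[1,0,0,20,0,0,0],[1,0,0,40,0,0,0],[1,0,0,60,0,0,0],[1,0,0,75,0,0,0],[0.8,0,0,84,0,0,0],[0.5,0,0,87,0,0,0],[0,0,0,87,0,0,0],[-1,0,0,87,0,0,0]]'; python3 -m creep '[[-1,0,0,0,0,0,0],[-1,0,0,0,0,0,0],[-1,0,0,0,0,0,0],[-1,0,0,0,0,0,0],[-1,0,0,0,0,0,0],[-1,0,0,0,0,0,0]]';python3 go.py .5205 .336 .066 177.2
```

```text
time_s: 9.98
tcp_pos: [0.5208, 0.3361, 0.2529]
ee_rot: [[-0.051, -0.999, 0.002], [-0.999, 0.051, 0.001], [-0.001, -0.002, -1.0]]
wrist_force: [-0.3, 0.1, 0.4]
gripper_width: 0.782
gripper_force: 0.0
time_s: 10.48
tcp_pos: [0.5205, 0.3359, 0.2523]
ee_rot: [[-0.051, -0.999, 0.001], [-0.999, 0.051, 0.001], [-0.001, -0.001, -1.0]]
wrist_force: [-0.1, 0.7, 1.9]
gripper_width: 0.541
gripper_force: 30.0
shift [-0.1  0.   4.1] turn [-0.   0.  -0.1] t 10.48 tip [0.5205 0.3359 0.0701] yaw 177.1 F [-0.1  0.7  1.9] w 0.541 j [ 48.  30. -11.   0. -49. -51.]
```

```bash
python3 -m creep '[[-1,0,0,-3,0,0,0],[-1,0,0,-12,0,0,0],[-1,0,0,-30,0,0,0],[-1,0,0,-50,0,0,0],[-1,0,0,-70,0,0,0],[-1,0,0,-86,0,0,0],[-1,15,8,-90,0,0,0],[-1,40,22,-90,0,0,0]]'; python3 -m creep '[[-1,30,16,0,0,0,0],[-1,60,34,0,0,0,0],[-1,90,51,0,0,0,0],[-1,120,67,0,0,0,0],[-1,145,82,0,0,0,0],[-1,162,92,0,0,0,0],[-1,170,96,0,0,0,0],[-1,172,97,0,0,0,0]]'; python3 go.py .39 .13 .0285 177.2
```

```text
time_s: 11.15
tcp_pos: [0.4973, 0.2982, 0.3438]
ee_rot: [[-0.05, -0.999, 0.004], [-0.999, 0.05, 0.003], [-0.003, -0.004, -1.0]]
wrist_force: [-0.3, 0.3, -0.8]
gripper_width: 0.544
gripper_force: 30.0
time_s: 11.82
tcp_pos: [0.3898, 0.1289, 0.3423]
ee_rot: [[-0.052, -0.999, 0.0], [-0.999, 0.052, 0.001], [-0.001, -0.0, -1.0]]
wrist_force: [0.6, 0.0, -1.0]
gripper_width: 0.545
gripper_force: 30.0
shift [ -1.   -0.  131.6] turn [-0.   0.  -0.2] t 11.82 tip [0.3898 0.1289 0.1601] yaw 177.0 F [ 0.6  0.  -1. ] w 0.545 j [ 41.   4. -33.  -0. -52. -44.]
```

Lower to near the desk, then ease down.

```bash
python3 -m creep '[[-1,0,0,20,0,0,0],[-1,0,0,45,0,0,0],[-1,0,0,75,0,0,0],[-1,0,0,100,0,0,0],[-1,0,0,116,0,0,0],[-1,0,0,124,0,0,0],[-1,0,0,127,0,0,0],[-1,0,0,128,0,0,0]]'; python3 -m creep '[[-1,0,0,1,0,0,0],[-1,0,0,2,0,0,0],[-1,0,0,2,0,0,0]]'; python3 -m creep '[[-1,0,0,0.5,0,0,0],[-1,0,0,1,0,0,0],[-1,0,0,1,0,0,0]]'; python3 go.py .39 .13 .0285 177.2
```

```text
time_s: 12.48
tcp_pos: [0.3915, 0.1309, 0.2136]
ee_rot: [[-0.051, -0.999, 0.0], [-0.999, 0.051, -0.0], [0.0, -0.0, -1.0]]
wrist_force: [-0.6, -0.2, -0.2]
gripper_width: 0.547
gripper_force: 30.0
time_s: 12.73
tcp_pos: [0.391, 0.1304, 0.2125]
ee_rot: [[-0.051, -0.999, 0.002], [-0.999, 0.051, 0.001], [-0.001, -0.001, -1.0]]
wrist_force: [0.2, 0.2, -1.3]
gripper_width: 0.543
gripper_force: 30.0
time_s: 12.98
tcp_pos: [0.3908, 0.1302, 0.2111]
ee_rot: [[-0.051, -0.999, 0.001], [-0.999, 0.051, 0.001], [-0.001, -0.001, -1.0]]
wrist_force: [0.2, 0.8, 0.4]
gripper_width: 0.542
gripper_force: 30.0
shift [0.2 0.7 0.4] turn [-0.   0.  -0.1] t 12.98 tip [0.3908 0.1302 0.0289] yaw 177.1 F [0.2 0.8 0.4] w 0.542 j [ 41.  17. -43.   0. -30. -44.]
```

```bash
python3 -m creep '[[-1,0,0,0.5,0,0,0],[-1,0,0,1,0,0,0],[-1,0,0,1,0,0,0]]'; python3 -m creep '[[-1,0,0,0.5,0,0,0],[-1,0,0,1,0,0,0],[-1,0,0,1,0,0,0]]'
```

```text
time_s: 13.23
tcp_pos: [0.3908, 0.1302, 0.211]
ee_rot: [[-0.051, -0.999, 0.0], [-0.999, 0.051, 0.0], [-0.0, -0.0, -1.0]]
wrist_force: [-4.7, -0.8, 12.7]
gripper_width: 0.543
gripper_force: 30.0
time_s: 13.48
tcp_pos: [0.3908, 0.1303, 0.2109]
ee_rot: [[-0.05, -0.999, 0.001], [-0.999, 0.05, -0.0], [0.0, -0.001, -1.0]]
wrist_force: [-6.1, -1.2, 23.6]
gripper_width: 0.544
gripper_force: 30.0
```

```bash
python3 -m creep '[[-1,0,0,-1.7,0,0,0],[-0.3,0,0,-1.7,0,0,0],[0.5,0,0,-1.7,0,0,0],[1,0,0,-1.7,0,0,0],[1,0,0,-1.7,0,0,0],[1,0,0,-1.7,0,0,0],[1,0,0,-1.7,0,0,0],[1,0,0,-1.7,0,0,0]]';  python3 -m creep '[[1,0,0,-12,0,0,0],[1,0,0,-35,0,0,0],[1,0,0,-65,0,0,0],[1,0,0,-100,0,0,0],[1,0,0,-130,0,0,0],[1,0,0,-150,0,0,0],[1,0,0,-160,0,0,0],[1,0,0,-160,0,0,0]]'; python3 - <<'E'
from h import *
I={}
for c in("scene","top"):
    I[c],d=vision.capture(c)
    for t in("jar","beaker"): print(c,t,[(np.round(o["uv"],1),round(o["conf"],2)) for o in vision.find_in(c,t)[:3]])
a=cv2.resize(I["scene"][120:270,150:310],(640,600),interpolation=2)
save("g.png",a)
E
python3 go.py .54 .0603 .2 -115
```

```text
time_s: 14.15
tcp_pos: [0.3907, 0.1301, 0.2103]
ee_rot: [[-0.051, -0.999, -0.0], [-0.999, 0.051, -0.0], [0.0, 0.0, -1.0]]
wrist_force: [0.1, 0.5, -0.2]
gripper_width: 0.911
gripper_force: 0.0
time_s: 14.82
tcp_pos: [0.3911, 0.1304, 0.373]
ee_rot: [[-0.051, -0.999, 0.005], [-0.999, 0.051, 0.004], [-0.004, -0.005, -1.0]]
wrist_force: [-0.1, 0.2, -0.2]
gripper_width: 1.002
gripper_force: 0.0
scene jar [(array([216.4, 223.8]), 0.72)]
scene beaker [(array([263.6, 211.1]), 0.77), (array([241.3, 141.4]), 0.44)]
top jar []
top beaker [(array([268.1, 198.8]), 0.76), (array([170.7, 206.9]), 0.49), (array([151., 154.]), 0.48)]
shift [  61.9 -152.8  -13.2] turn [  0.2  -0.  -67.9] t 15.12 tip [0.3905 0.13   0.187 ] yaw 177.1 F [0.1 0.5 0.4] w 1.0 j [ 41.   3. -31.  -0. -57. -44.]
```

View pics/g.png

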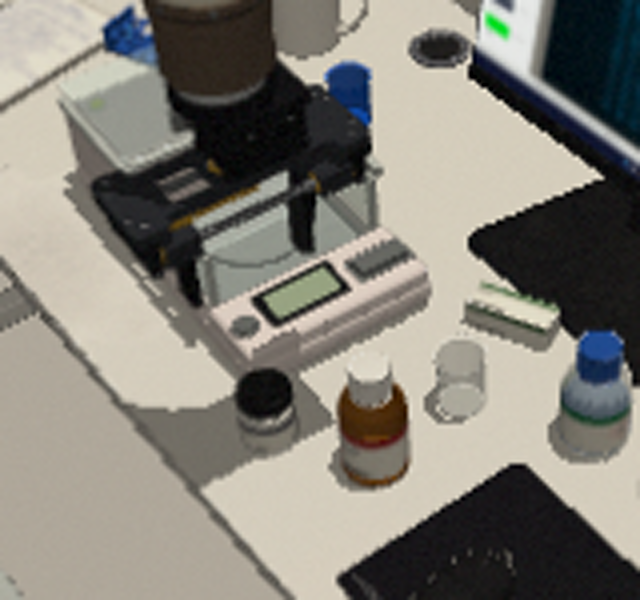

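The jar stands upright on the desk at crop (267,410), and the beaker is at crop (459,382), undisturbed. Moving over the beaker.

```bash
python3 -m creep '[[1,7,-18,-2,0,0,-7],[1,15,-36,-4,0,0,-14],[1,23,-56,-6,0,0,-21],[1,31,-76,-8,0,0,-28],[1,39,-96,-10,0,0,-35],[1,47,-116,-12,0,0,-42],[1,54,-133,-13,0,0,-49],[1,58,-145,-13,0,0,-56]]'; python3 go.py .54 .0603 .13 -115
```

```text
time_s: 15.78
tcp_pos: [0.534, 0.0641, 0.3822]
ee_rot: [[0.802, -0.597, -0.002], [-0.597, -0.802, -0.001], [-0.001, 0.002, -1.0]]
wrist_force: [-0.8, -0.6, -0.2]
gripper_width: 1.001
gripper_force: 0.0
shift [ 7.1 -0.7 70. ] turn [  0.1   0.1 -11.7] t 15.78 tip [0.534  0.0641 0.2   ] yaw -126.7 F [-0.8 -0.6 -0.2] w 1.001 j [ 24.  15. -14.   0. -62.  29.]
```

```bash
python3 -m creep '[[1,4,0,0,0,0,-6],[1,7,-0.5,10,0,0,-11.7],[1,7,-0.5,40,0,0,-11.7],[1,7,-0.5,70,0,0,-11.7],[1,7,-0.5,70,0,0,-11.7]]'; python3 go.py .54 .0603 .019 -115; python3 - <<'E'
from h import *
I={}
for c in("scene","top"):
    I[c],d=vision.capture(c)
    print(c,[(np.round(o["uv"],1),round(o["conf"],2)) for o in vision.find_in(c,"beaker")[:3]])
a=cv2.resize(I["scene"][170:250,220:320],(600,480),interpolation=2)
b=cv2.resize(I["top"][160:240,240:340],(600,480),interpolation=2)
save("i.png",cv2.resize(np.hstack([a,b]),(800,320)))
E
```

```text
time_s: 16.2
tcp_pos: [0.5363, 0.0602, 0.3067]
ee_rot: [[0.904, -0.428, -0.014], [-0.428, -0.904, -0.004], [-0.011, 0.009, -1.0]]
wrist_force: [-0.5, -0.1, -1.6]
gripper_width: 0.998
gripper_force: 0.0
shift [  4.4  -2.7 105.5] turn [ 0.5  0.6 -0.4] t 16.2 tip [0.5363 0.0602 0.1245] yaw -115.4 F [-0.5 -0.1 -1.6] w 0.998 j [ 24.  19. -19.  -0. -52.  41.]
scene [(array([238.9, 140.4]), 0.56), (array([267.2, 213.5]), 0.51)]
top [(array([151.5, 155.5]), 0.75)]
```

View pics/i.png

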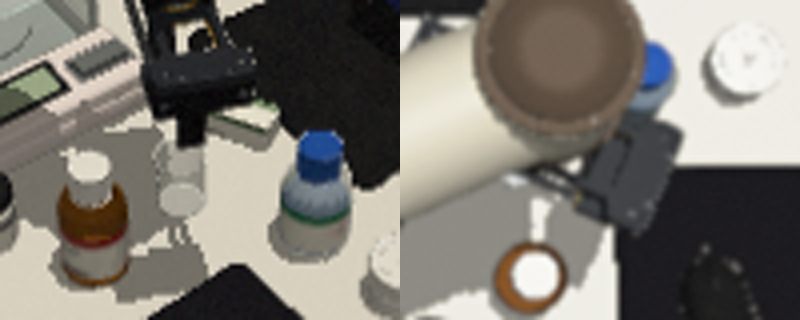

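The gripper is in line above the beaker at crop (182,180), well clear of both bottles. Descending.

```bash
python3 go.py .54 .0603 .019 -115; python3 -m creep '[[1,0,0,15,0,0,0],[1,0,0,35,0,0,0],[1,0,0,55,0,0,0],[1,0,0,75,0,0,0],[1,0,0,92,0,0,0],[0.8,0,0,104,0,0,0],[0.6,0,0,111,0,0,0],[0.5,0,0,111,0,0,0]]'; python3 -m creep '[[0.3,0,0,0,0,0,0],[0.1,0,0,0,0,0,0],[-0.3,0,0,0,0,0,0],[-1,0,0,0,0,0,0],[-1,0,0,0,0,0,0],[-1,0,0,0,0,0,0],[-1,0,0,0,0,0,0]]';python3 go.py .54 .0603 .019 -115
```

```text
shift [  0.9   0.7 113.7] turn [-0.1 -0.1 -0.2] t 16.4 tip [0.5392 0.0613 0.1327] yaw -115.2 F [ 1.   0.3 -0.3] w 1.001 j [ 24.  19. -18.   0. -52.  41.]
time_s: 17.07
tcp_pos: [0.5387, 0.0611, 0.2024]
ee_rot: [[0.905, -0.426, -0.0], [-0.426, -0.905, -0.0], [-0.0, 0.0, -1.0]]
wrist_force: [0.1, -0.7, 0.1]
gripper_width: 0.856
gripper_force: 0.0
time_s: 17.65
tcp_pos: [0.5387, 0.0611, 0.2032]
ee_rot: [[0.905, -0.426, 0.001], [-0.426, -0.905, 0.0], [0.001, -0.001, -1.0]]
wrist_force: [-0.8, 0.7, 4.7]
gripper_width: 0.497
gripper_force: 30.0
shift [1.5 0.2 2. ] turn [-0.1 -0.1 -0.2] t 17.65 tip [0.5387 0.0611 0.021 ] yaw -115.2 F [-0.8  0.7  4.7] w 0.497 j [ 24.  27. -25.   0. -37.  41.]
```

```bash
python3 -m creep '[[-1,0,0,-4,0,0,0],[-1,0,0,-15,0,0,0],[-1,0,0,-35,0,0,0],[-1,0,0,-60,0,0,0],[-1,0,0,-85,0,0,0],[-1,0,0,-110,0,0,6],[-1,0,0,-130,0,0,12],[-1,0,0,-135,0,0,18]]'; python3 go.py .506 .325 .156 177.2
```

```text
time_s: 18.32
tcp_pos: [0.539, 0.0611, 0.3412]
ee_rot: [[0.725, -0.688, 0.006], [-0.688, -0.725, 0.002], [0.003, -0.005, -1.0]]
wrist_force: [0.1, -0.4, 0.2]
gripper_width: 0.504
gripper_force: 29.9
shift [-205.7 -168.7    3.3] turn [-0.4 -0.  49.3] t 18.32 tip [0.539  0.0611 0.159 ] yaw -133.5 F [ 0.1 -0.4  0.2] w 0.504 j [ 24.  17. -17.   0. -56.  23.]
```

```bash
python3 -m creep '[[-1,-12,-10,0,0,0,7],[-1,-35,-29,0,0,0,14],[-1,-62,-51,0,0,0,21],[-1,-90,-74,0,0,0,28],[-1,-120,-98,0,0,0,35],[-1,-150,-123,0,0,0,42],[-1,-180,-148,0,0,0,49.3],[-1,-198,-162,0,0,0,49.3]]'; python3 -m creep '[[-1,0,0,0,0,0,0],[-1,0,0,0,0,0,0],[-1,0,0,0,0,0,0]]'; python3 go.py .506 .325 .156 177.2; python3 - <<'E'
from h import *
I={}
for c in("scene","top"):
    I[c],d=vision.capture(c)
a=cv2.resize(I["scene"][100:220,150:300],(600,480),interpolation=2)
b=cv2.resize(I["top"][150:270,100:250],(600,480),interpolation=2)
save("j.png",cv2.resize(np.hstack([a,b]),(800,320)))
np.save("j_top.npy",I["top"])
E
```

```text
time_s: 18.98
tcp_pos: [0.5044, 0.3179, 0.3371]
ee_rot: [[-0.047, -0.999, -0.0], [-0.999, 0.047, 0.0], [-0.0, 0.0, -1.0]]
wrist_force: [0.3, 0.3, -0.9]
gripper_width: 0.5
gripper_force: 29.9
time_s: 19.23
tcp_pos: [0.5049, 0.3141, 0.3369]
ee_rot: [[-0.044, -0.999, -0.001], [-0.999, 0.044, -0.001], [0.001, 0.001, -1.0]]
wrist_force: [-0.4, -0.6, -0.9]
gripper_width: 0.501
gripper_force: 29.9
shift [-10.9  -0.6  -1.3] turn [ 0.1 -0.1  0.3] t 19.23 tip [0.5049 0.3141 0.1547] yaw 177.5 F [-0.4 -0.6 -0.9] w 0.501 j [ 47.  22.  -9.  -0. -58. -50.]
```

View pics/j.png

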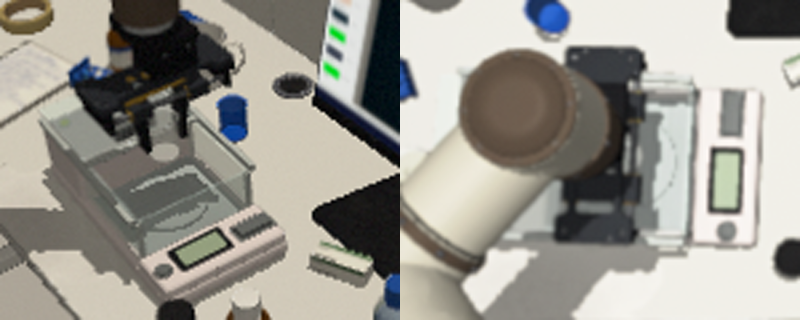

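Beaker held over the open chamber at scene crop (168,145). Centring it and lowering.

```bash
python3 -m creep '[[-1,-6,-0.5,5,0,0,0.3],[-1,-10.4,-0.6,20,0,0,0.3],[-1,-10.4,-0.6,40,0,0,0.3],[-1,-10.4,-0.6,60,0,0,0.3],[-1,-10.4,-0.6,74,0,0,0.3],[-1,-10.4,-0.6,82,0,0,0.3],[-1,-10.4,-0.6,85,0,0,0.3],[-1,-10.4,-0.6,86,0,0,0.3]]'; python3 -m creep '[[-1,0,0,0.5,0,0,0],[-1,0,0,1,0,0,0],[-1,0,0,1,0,0,0]]'; python3 go.py .506 .3245 .063 177.2
```

```text
time_s: 20.0
tcp_pos: [0.5065, 0.3247, 0.2511]
ee_rot: [[-0.05, -0.999, -0.0], [-0.999, 0.05, -0.001], [0.001, 0.0, -1.0]]
wrist_force: [-0.1, -0.2, -0.5]
gripper_width: 0.501
gripper_force: 29.9
time_s: 20.25
tcp_pos: [0.5064, 0.3251, 0.2513]
ee_rot: [[-0.05, -0.999, 0.001], [-0.999, 0.05, 0.001], [-0.001, -0.001, -1.0]]
wrist_force: [0.2, 0.4, -1.2]
gripper_width: 0.5
gripper_force: 29.9
shift [0.7 0.4 6.1] turn [-0.1  0.1 -0. ] t 20.25 tip [0.5064 0.3251 0.0691] yaw 177.2 F [ 0.2  0.4 -1.2] w 0.5 j [ 48.  28. -14.   0. -48. -51.]
```

```bash
python3 -m creep '[[-1,0,0,1,0,0,0],[-1,0,0,2,0,0,0],[-1,0,0,3,0,0,0],[-1,0,0,4,0,0,0],[-1,0,0,4.5,0,0,0],[-1,0,0,4.5,0,0,0]]'; for i in 1; do :; done; python3 -m creep '[[-1,0,0,0.5,0,0,0],[-1,0,0,1,0,0,0],[-1,0,0,1,0,0,0]]'; python3 -m creep '[[-1,0,0,0.4,0,0,0],[-1,0,0,0.8,0,0,0],[-1,0,0,0.8,0,0,0]]'
```

```text
time_s: 20.75
tcp_pos: [0.5062, 0.325, 0.2457]
ee_rot: [[-0.05, -0.999, -0.0], [-0.999, 0.05, -0.0], [0.0, 0.0, -1.0]]
wrist_force: [-0.5, -0.9, -1.2]
gripper_width: 0.498
gripper_force: 29.9
time_s: 21.0
tcp_pos: [0.5063, 0.325, 0.245]
ee_rot: [[-0.049, -0.999, 0.0], [-0.999, 0.049, -0.0], [0.0, -0.0, -1.0]]
wrist_force: [0.1, 0.2, 0.2]
gripper_width: 0.5
gripper_force: 29.9
time_s: 21.25
tcp_pos: [0.5063, 0.325, 0.2444]
ee_rot: [[-0.049, -0.999, 0.0], [-0.999, 0.049, 0.0], [-0.0, -0.0, -1.0]]
wrist_force: [-0.4, -0.2, 1.8]
gripper_width: 0.503
gripper_force: 30.0
```

```bash
python3 -m creep '[[-1,0,0,0.3,0,0,0],[-1,0,0,0.5,0,0,0],[-1,0,0,0.5,0,0,0]]'; python3 -m creep '[[-1,0,0,0,0,0,0],[-1,0,0,0,0,0,0]]'
```

```text
time_s: 21.5
tcp_pos: [0.5062, 0.325, 0.244]
ee_rot: [[-0.049, -0.999, 0.0], [-0.999, 0.049, 0.0], [-0.0, -0.0, -1.0]]
wrist_force: [-1.2, -0.6, 4.2]
gripper_width: 0.498
gripper_force: 30.0
time_s: 21.67
tcp_pos: [0.5063, 0.325, 0.244]
ee_rot: [[-0.049, -0.999, 0.0], [-0.999, 0.049, 0.0], [-0.0, -0.0, -1.0]]
wrist_force: [-0.8, -1.1, 4.6]
gripper_width: 0.503
gripper_force: 30.0
```

```bash
python3 -m creep '[[-1,0,0,-0.5,0,0,0],[-0.6,0,0,-0.9,0,0,0],[0,0,0,-0.9,0,0,0],[0.4,0,0,-0.9,0,0,0],[0.7,0,0,-0.9,0,0,0],[0.8,0,0,-0.9,0,0,0],[0.8,0,0,-0.9,0,0,0],[0.8,0,0,-0.9,0,0,0]]'; python3 -m creep '[[0.8,0,0,-8,0,0,0],[0.8,0,0,-22,0,0,0],[0.8,0,0,-45,0,0,0],[0.8,0,0,-70,0,0,0],[0.8,0,0,-100,0,0,0],[0.8,0,0,-125,0,0,0],[0.8,0,0,-140,0,0,0],[0.8,0,0,-145,0,0,0]]'; python3 go.py .5102 .4016 .2 -92.8;  python3 - <<'E'
from h import *
I={}
for c in("scene","top"):
    I[c],d=vision.capture(c)
    print(c,[(np.round(o["uv"],1),round(o["conf"],2)) for o in vision.find_in(c,"beaker")[:3]])
print(proj("scene",[.506,.3245,.042+.03]),proj("top",[.506,.3245,.042+.03]))
a=cv2.resize(I["scene"][100:220,150:300],(600,480),interpolation=2)
b=cv2.resize(I["top"][150:270,100:250],(600,480),interpolation=2)
save("k.png",cv2.resize(np.hstack([a,b]),(800,320)))
E
```

```text
time_s: 22.33
tcp_pos: [0.5062, 0.3249, 0.2442]
ee_rot: [[-0.05, -0.999, -0.0], [-0.999, 0.05, -0.0], [0.0, 0.0, -1.0]]
wrist_force: [-0.0, -0.5, -0.6]
gripper_width: 0.792
gripper_force: 0.0
time_s: 23.0
tcp_pos: [0.5065, 0.3251, 0.3938]
ee_rot: [[-0.049, -0.999, 0.005], [-0.999, 0.049, 0.005], [-0.005, -0.005, -1.0]]
wrist_force: [0.4, -0.5, 0.8]
gripper_width: 0.899
gripper_force: 0.0
shift [-76.5   0.1  12. ] turn [ -0.5  -0.  -90. ] t 23.0 tip [0.5065 0.3251 0.2116] yaw 177.2 F [ 0.4 -0.5  0.8] w 0.899 j [ 48.  20.  -4.   0. -65. -51.]
scene [(array([212.2, 162.7]), 0.6), (array([238.7, 144.5]), 0.58)]
top [(array([155.2, 151.9]), 0.74), (array([183.7, 209.1]), 0.63), (array([323.5, 177.8]), 0.15)]
[[211.51988261 168.48076118]] [[183.9876777  209.71948902]]
```

View pics/k.png

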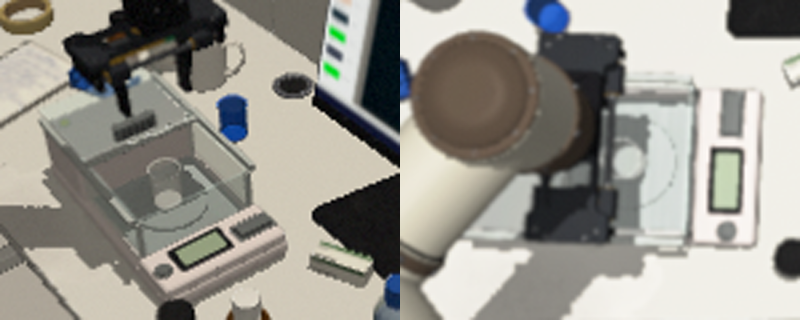

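The beaker stands upright near the middle of the pan ring, at scene crop (167,185) and top crop (628,160). Next, pinch the cover grip.

```bash
python3 -m creep '[[0.8,-8,0,0,0,0,-7],[0.8,-20,0,0,0,0,-14],[0.8,-32,0,0,0,0,-21],[0.8,-44,0,0,0,0,-28],[0.8,-56,0,0,0,0,-35],[0.8,-66,0,0,0,0,-42],[0.8,-73,0,0,0,0,-49],[0.8,-76.5,0,0,0,0,-56]]'; python3 -m creep '[[0.8,0,0,0,0,0,-7],[0.8,0,0,0,0,0,-14],[0.8,0,0,0,0,0,-21],[0.8,0,0,0,0,0,-28],[0.8,0,0,0,0,0,-34],[0.8,0,0,0,0,0,-34],[0.8,0,0,0,0,0,-34]]'; python3 go.py .5102 .4016 .1215 -92.8
```

```text
time_s: 23.87
tcp_pos: [0.5099, 0.4023, 0.3869]
ee_rot: [[0.804, -0.594, -0.003], [-0.594, -0.804, -0.003], [-0.0, 0.004, -1.0]]
wrist_force: [0.7, -0.6, -0.3]
gripper_width: 0.898
gripper_force: 0.0
time_s: 24.45
tcp_pos: [0.51, 0.4013, 0.3878]
ee_rot: [[0.999, -0.052, -0.002], [-0.052, -0.999, -0.002], [-0.002, 0.002, -1.0]]
wrist_force: [0.3, 0.1, -0.5]
gripper_width: 0.899
gripper_force: 0.0
shift [ 0.4 -0.5 84.1] turn [ 0.1  0.1 -0.2] t 24.45 tip [0.51   0.4013 0.2056] yaw -93.0 F [ 0.3  0.1 -0.5] w 0.899 j [ 52.  25.   3.  -0. -68.  35.]
```

```bash
python3 -m creep '[[0.6,0,0,18,0,0,0],[0.4,0,0,40,0,0,0],[0.4,0,0,60,0,0,0],[0.4,0,0,75,0,0,0],[0,0,0,84,0,0,0],[-0.5,0,0,84,0,0,0],[-1,0,0,84,0,0,0],[-1,0,0,84,0,0,0]]'; python3 -m creep '[[-1,0,0,0,0,0,0],[-1,0,0,0,0,0,0],[-1,0,0,0,0,0,0],[-1,0,0,0,0,0,0],[-1,0,0,0,0,0,0],[-1,0,0,0,0,0,0],[-1,0,0,0,0,0,0]]';python3 go.py .504 .272 .1215 -92.8
```

```text
time_s: 25.12
tcp_pos: [0.5104, 0.4017, 0.3066]
ee_rot: [[0.999, -0.05, 0.002], [-0.05, -0.999, 0.001], [0.001, -0.001, -1.0]]
wrist_force: [-0.2, -0.6, 0.9]
gripper_width: 0.482
gripper_force: 0.0
time_s: 25.7
tcp_pos: [0.5101, 0.401, 0.3061]
ee_rot: [[0.999, -0.05, 0.0], [-0.05, -0.999, -0.001], [0.0, 0.001, -1.0]]
wrist_force: [0.0, -3.3, 4.1]
gripper_width: 0.159
gripper_force: 30.0
shift [  0.3 129.2   2.5] turn [ 0. -0. -0.] t 25.7 tip [0.5101 0.401  0.1239] yaw -92.8 F [ 0.  -3.3  4.1] w 0.159 j [ 52.  29.  -3.   0. -58.  35.]
```

```bash
python3 -m creep '[[-1,0,8,0,0,0,0],[-1,0,25,0,0,0,0],[-1,0,45,0,0,0,0],[-1,0,65,0,0,0,0],[-1,0,85,0,0,0,0],[-1,0,102,0,0,0,0],[-1,0,115,0,0,0,0],[-1,0,122,0,0,0,0]]'; python3 -m creep '[[-1,0,1,0,0,0,0],[-1,0,2,0,0,0,0],[-1,0,3,0,0,0,0],[-1,0,4,0,0,0,0],[-1,0,4,0,0,0,0]]'; python3 -m creep '[[-1,0,1,0,0,0,0],[-1,0,2,0,0,0,0],[-1,0,3,0,0,0,0],[-1,0,3,0,0,0,0]]';python3 -m creep '[[-1,0,1,0,0,0,0],[-1,0,2,0,0,0,0],[-1,0,3,0,0,0,0],[-1,0,3,0,0,0,0]]'
```

```text
time_s: 26.37
tcp_pos: [0.5038, 0.2782, 0.306]
ee_rot: [[0.999, -0.05, 0.0], [-0.05, -0.999, 0.001], [0.0, -0.001, -1.0]]
wrist_force: [-3.5, 1.8, 4.0]
gripper_width: 0.159
gripper_force: 30.0
time_s: 26.78
tcp_pos: [0.5037, 0.2761, 0.306]
ee_rot: [[0.999, -0.049, -0.0], [-0.049, -0.999, 0.0], [-0.0, -0.0, -1.0]]
wrist_force: [-4.4, 1.4, 6.1]
gripper_width: 0.158
gripper_force: 30.0
time_s: 27.12
tcp_pos: [0.5036, 0.2733, 0.306]
ee_rot: [[0.999, -0.049, 0.0], [-0.049, -0.999, 0.0], [-0.0, -0.0, -1.0]]
wrist_force: [-3.5, 1.0, 7.5]
gripper_width: 0.156
gripper_force: 30.0
time_s: 27.45
tcp_pos: [0.5034, 0.2707, 0.306]
ee_rot: [[0.999, -0.049, 0.0], [-0.049, -0.999, 0.002], [0.0, -0.002, -1.0]]
wrist_force: [-4.5, 2.1, 6.2]
gripper_width: 0.156
gripper_force: 30.0
```

```bash
python3 -m creep '[[-1,0,1,0,0,0,0],[-1,0,2,0,0,0,0],[-1,0,3,0,0,0,0],[-1,0,3,0,0,0,0],[-1,0,3,0,0,0,0]]'
```

```text
time_s: 27.87
tcp_pos: [0.5031, 0.2697, 0.306]
ee_rot: [[0.999, -0.048, 0.002], [-0.048, -0.999, 0.006], [0.002, -0.007, -1.0]]
wrist_force: [-5.9, 11.1, 4.6]
gripper_width: 0.158
gripper_force: 30.0
```

```bash
python3 -m creep '[[-0.6,0,0,0,0,0,0],[-0.4,0,0,0,0,0,0],[-0.2,0,0,0,0,0,0],[-0.2,0,0,0,0,0,0],[-0.2,0,0,-10,0,0,0],[-0.2,0,0,-30,0,0,0],[-0.2,0,0,-60,0,0,0],[-0.2,0,0,-85,0,0,0]]'; python3 -m creep '[[-1,0,0,0,0,0,7],[-1,0,0,0,0,0,14],[-1,0,0,0,0,0,21],[-1,0,0,0,0,0,28],[-1,0,0,0,0,0,35],[-1,0,0,0,0,0,42],[-1,0,0,0,0,0,49],[-1,0,0,0,0,0,56]]'; python3 go.py .5606 .2028 .09 177.2; python3 - <<'E'
from h import *
I={}
for c in("scene","top"):
    I[c],d=vision.capture(c)
    for t in("cover_grip","tare_top"): print(c,t,[(np.round(o["uv"],1),round(o["conf"],2)) for o in vision.find_in(c,t)[:2]])
print("exp tare",proj("scene",[.5606,.2028,.058]),proj("top",[.5606,.2028,.058]))
a=cv2.resize(I["scene"][100:220,150:300],(600,480),interpolation=2)
b=cv2.resize(I["top"][150:270,100:250],(600,480),interpolation=2)
save("l.png",cv2.resize(np.hstack([a,b]),(800,320)))
E
```

```text
time_s: 28.53
tcp_pos: [0.5036, 0.2661, 0.3922]
ee_rot: [[0.999, -0.05, 0.0], [-0.05, -0.999, -0.001], [0.0, 0.001, -1.0]]
wrist_force: [0.6, -0.6, 0.1]
gripper_width: 0.396
gripper_force: 0.0
time_s: 29.2
tcp_pos: [0.5035, 0.2661, 0.3911]
ee_rot: [[0.512, -0.859, 0.0], [-0.859, -0.512, -0.0], [0.0, -0.0, -1.0]]
wrist_force: [0.8, 0.2, -0.4]
gripper_width: 0.009
gripper_force: 0.0
shift [ 83.5 -16.7 118.9] turn [-0.  -0.  33.6] t 29.2 tip [0.5035 0.2661 0.2089] yaw -149.2 F [ 0.8  0.2 -0.4] w 0.009 j [ 44.  17.  -9.   0. -64. -13.]
scene cover_grip [(array([211.4, 162.5]), 0.96)]
scene tare_top []
top cover_grip [(array([182.2, 224.9]), 0.75), (array([354.6, 175.1]), 0.59)]
top tare_top []
exp tare [[243.79837053 182.50888162]] [[223.72912865 192.24887652]]
```

View pics/l.png

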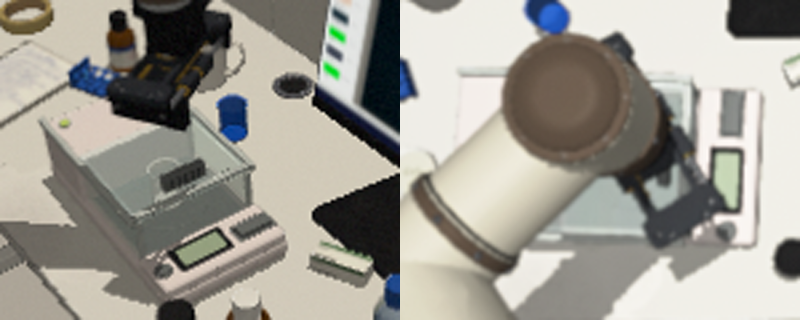

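The cover is shut (grip at scene crop (182,175)) with the beaker inside, and the tare key is at top crop (732,113), as computed. Moving over the tare key.

```bash
python3 -m creep '[[-1,15,-3,0,0,0,7],[-1,35,-7,0,0,0,14],[-1,55,-11,0,0,0,21],[-1,74,-14,0,0,0,28],[-1,84.6,-16,5,0,0,33.6],[-1,84.6,-16,30,0,0,33.6],[-1,84.6,-16,60,0,0,33.6],[-1,84.6,-16,90,0,0,33.6]]'; python3 -m creep '[[-1,0,0,15,0,0,0],[-1,0,0,28,0,0,0],[-1,0,0,35,0,0,0],[-1,0,0,35,0,0,0],[-1,0,0,35,0,0,0]]';python3 go.py .5606 .2015 .062 177.2
```

```text
time_s: 30.17
tcp_pos: [0.5611, 0.2021, 0.3004]
ee_rot: [[-0.042, -0.999, 0.002], [-0.999, 0.042, 0.001], [-0.001, -0.002, -1.0]]
wrist_force: [1.2, -0.0, -0.7]
gripper_width: 0.006
gripper_force: 0.0
time_s: 30.58
tcp_pos: [0.5611, 0.2026, 0.2659]
ee_rot: [[-0.042, -0.999, 0.0], [-0.999, 0.042, -0.0], [0.0, -0.0, -1.0]]
wrist_force: [0.1, 0.2, -0.1]
gripper_width: 0.003
gripper_force: 0.0
shift [ 1.1  0.4 21.7] turn [-0.  -0.   0.4] t 30.58 tip [0.5611 0.2026 0.0837] yaw 177.6 F [ 0.1  0.2 -0.1] w 0.003 j [ 35.  27. -14.   0. -49. -38.]
```

```bash
python3 -m creep '[[-1,1,0,8,0,0,0],[-1,1,0,16,0,0,0],[-1,1,0,22,0,0,0],[-1,1,0,25,0,0,0],[-1,1,0,27,0,0,0],[-1,1,0,29,0,0,0],[-1,1,0,30,0,0,0],[-1,1,0,30,0,0,0]]'; python3 -m creep '[[-1,0,0,0.5,0,0,0],[-1,0,0,1,0,0,0],[-1,0,0,1,0,0,0]]'; python3 -m creep '[[-1,0,0,0.5,0,0,0],[-1,0,0,1,0,0,0],[-1,0,0,1,0,0,0]]'
```

```text
time_s: 31.25
tcp_pos: [0.5605, 0.2013, 0.2357]
ee_rot: [[-0.043, -0.999, -0.001], [-0.999, 0.043, -0.001], [0.001, 0.001, -1.0]]
wrist_force: [-2.8, -0.7, 3.5]
gripper_width: 0.006
gripper_force: 2.0
time_s: 31.5
tcp_pos: [0.5606, 0.2013, 0.2347]
ee_rot: [[-0.043, -0.999, -0.0], [-0.999, 0.043, -0.0], [0.0, 0.0, -1.0]]
wrist_force: [-3.5, -1.0, 4.6]
gripper_width: 0.001
gripper_force: 2.3
time_s: 31.75
tcp_pos: [0.5606, 0.2014, 0.2346]
ee_rot: [[-0.042, -0.999, -0.0], [-0.999, 0.042, -0.0], [0.0, 0.0, -1.0]]
wrist_force: [-5.9, -2.0, 9.4]
gripper_width: 0.006
gripper_force: 4.6
```

```bash
python3 -m creep '[[-1,0,0,0.4,0,0,0],[-1,0,0,0.7,0,0,0],[-1,0,0,0.7,0,0,0]]'; python3 -m creep '[[-1,0,0,-2,0,0,0],[-1,0,0,-5,0,0,0],[-1,0,0,-9,0,0,0],[-1,0,0,-20,0,0,0],[-1,0,0,-45,0,0,0],[-1,0,0,-75,0,0,0],[-1,0,0,-110,0,0,0],[-1,0,0,-140,0,0,0]]'; python3 -m creep '[[-1,20,25,0,0,0,0],[-1,50,50,0,0,0,0],[-1,80,85,0,0,0,0],[-1,105,115,0,0,0,0],[-1,130,140,0,0,0,0],[-1,140,150,0,0,0,0],[-1,140,150,0,0,0,0],[-1,140,150,0,0,0,0]]'; python3 - <<'E'
from h import *
I={}
for c in("scene","top"):
    I[c],d=vision.capture(c)
    print(c,[(t,np.round(o["uv"],1),round(o["conf"],2)) for t in("cover_grip","beaker","jar") for o in vision.find_in(c,t)[:2]])
print("exp grip shut top",proj("top",[.5028,.2708,.137]),"beaker",proj("top",[.506,.325,.042]))
a=cv2.resize(I["scene"][100:250,150:350],(600,450),interpolation=2)
b=cv2.resize(I["top"][150:270,100:300],(600,360),interpolation=2)
save("m.png",cv2.resize(np.vstack([a,b]),(445,600)))
print(r.sense()["tcp_pos"])
E
```

```text
time_s: 32.0
tcp_pos: [0.5606, 0.2014, 0.2345]
ee_rot: [[-0.042, -0.999, 0.0], [-0.999, 0.042, -0.0], [0.0, -0.0, -1.0]]
wrist_force: [-6.1, -1.9, 12.4]
gripper_width: 0.007
gripper_force: 6.1
time_s: 32.67
tcp_pos: [0.5612, 0.2017, 0.3756]
ee_rot: [[-0.042, -0.999, 0.003], [-0.999, 0.042, 0.001], [-0.001, -0.003, -1.0]]
wrist_force: [0.5, 0.9, 1.1]
gripper_width: 0.002
gripper_force: 0.0
time_s: 33.33
tcp_pos: [0.4052, 0.068, 0.374]
ee_rot: [[-0.043, -0.999, 0.004], [-0.999, 0.043, 0.002], [-0.002, -0.004, -1.0]]
wrist_force: [-0.2, 0.5, 0.4]
gripper_width: 0.012
gripper_force: 0.0
scene [('cover_grip', array([200. , 160.1]), 0.83), ('beaker', array([263.6, 274.7]), 0.52), ('jar', array([215.6, 223.3]), 0.74)]
top [('cover_grip', array([178. , 208.7]), 0.83), ('cover_grip', array([175.4, 210.9]), 0.39), ('beaker', array([154.4, 154.2]), 0.68)]
exp grip shut top [[198.09529999 208.6934926 ]] beaker [[185.67379396 210.51779167]]
[0.40544071 0.06842896 0.37253573]
```

View pics/m.png

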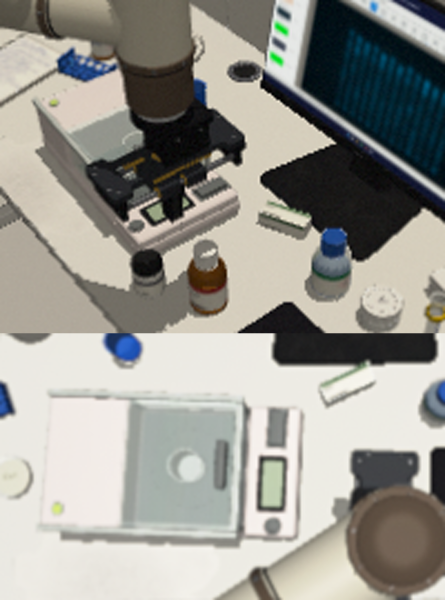

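The cover is shut with the grip at top crop (221,464). The beaker is centred at (187,466), the jar is upright, both keys are up, and the other things on the desk look undisturbed.

```bash
python3 -c "
from station import r
print(r.finish_job())"
```

```text
the job is handed in; nothing more can be done
None
```

I handed the job in at about 34 s: the jar stands upright on the desk, the empty beaker is on the middle of the pan, and the cover is shut. The tare key was then pressed to its stop and released, and neither the round key nor the bystanders were touched.

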